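# Wipe flowerpot shards off the chopping board into the lidded box

### The arm

A 6-joint arm with a two-finger parallel gripper is mounted at the origin on the work surface. World frame = base frame: x ahead of the robot, y to its left, z up, the work surface at z = 0. Lengths are in m, angles in rad, forces in N, time in s.
With the tool pointing down it reaches from about 0.25 to 0.725 m from the base axis. Payload 4 kg.
Tool frame: the origin (TCP) lies between the finger pads; the fingertips stand 11 mm ahead of it and the grasp point (between the pads) lies 8 mm behind it (bot.tip_extent is the distance from the TCP to the fingertips, in m); z points along the fingers, y is the line along which they close (so a half turn about z gives the same grasp; the last joint's range is limited). The gripper opens to 85 mm and grips with 20 to 120 N. Pads are 22 mm wide; open, the fingers measure 114 mm over their backs; the gripper's body (76 mm by 85 mm) begins 54 mm behind the grasp point. The pads swing forward as they close: fully open they stand 13 mm farther back than shut.
Start: joints at [1.283, 0.241, 0.005, 1.335, 0, 1.571], TCP at [0.142, 0.479, 0.242] pointing down, gripper open.
Joint ranges: [-2.72, 2.72], [-1.05, 1.87], [-1.09, 1.28], [-1.99, 2.15], [-1.42, 1.44], [-3.14, 3.14]. Speed limits (rad/s): [2.79, 2.79, 3.14, 3.14, 3.14, 3.14].

### API

Orientations are given as a unit quaternion [x, y, z, w].
In Python, from workcell import bot gives the robot as it stands. The module is installed in compiled form; this text tells all that it offers.
- The arm moves only by the tool drive_tool, never from a script. Its argument "rows" is a list of rows, each an object of numbers: "dx", "dy", "dz": the shift along the tool's x, y, z in units of 50 mm (1.0 is 50 mm); "wx", "wy", "wz": the turn, a rotation vector about the tool's x, y, z in units of 5 degrees (1.0 is 5 degrees); "hand": the finger opening in mm, from 0 to 85.4. A call has 1 to 20 rows; each row is the pose to reach, as a shift and turn from the pose commanded when the call began, along the tool's axes at that moment; what a row does not reach only later rows make up. A row lasts 1/10 s, in which the tool goes at most 50 mm and 8.59 degrees, less where a joint would pass 70% of its speed; a pose out of reach is approached as far as the arm can. A call with a gripper value outside its range is refused whole. The fingers move at their own pace and stop on an object; the grip force is fixed at half the most. Time passes only in rows, so rows that repeat a pose let the fingers close. It gives the time, the measured TCP pose, the force, the opening and the grip force at its end, in the units of the state.
- bot.get_obs(): the state, without advancing time (a new reading comes with each control period).
- bot.camera(name): name is "side" or "top"; returns the picture (400x640x3 uint8, red, green, blue); there is no depth.
- bot.get_calibration(name): a dict with "vfov" (degrees; the focal length in pixels is half the picture's height over the tangent of half this angle, whatever the lens; pixels are square), "cx", "cy" (the principal point, pixels), "origin" and "rotation" of the camera in the world. Camera axes: x right, y up, looking along -z (the intrinsics and any distortion apply to the point x, -y, -z); pixel columns grow to the right and rows downward; lengths in m; the calibration is good to about 2 mm. A picture is of the moment at which its call begins. get_calibration takes no time and is no camera call.
- bot.job_done(): hands the job in; it is judged then, once.
Trained networks look in the newest picture that a camera, given by its name, has taken for a name from the list of things; names that differ only in an ending like _2 or _b are one class to them, and where a whole thing is asked for, a point or a joint stands for the part that bears it (a point fixed in the world has none). Each returns a list of dicts, best first, with "score" (0 to 1); they miss things now and then, are a little off and sometimes report something else, mostly with a low value. They report only what shows in the picture. A call takes as long as a camera call.
- bot.look_for(camera, thing): "extent" ([centre column, centre row, width, height] in pixels, round what is visible of it).
- bot.outline_of(camera, thing): "region" (400x640 bool, what is visible of it) and "extent" ([centre column, centre row, width, height] in pixels, round what is visible of it).
The state is a dict: "clock": time; "joint_pos": joint angles; "joint_vel": joint speeds; "tau": joint torques, N m; "eef_pos": TCP position; "tool_rot": TCP orientation; "ft_force": force on the tool from outside, world axes, zero at the start; "ft_torque": the same for the moment, N m; "grip_width": finger opening in m; "grasp_force": force on a finger pad.
Only numpy, scipy, OpenCV 4.12 (cv2) and the standard library are available. Lean on these libraries where they do the work, as an engineer would, in place of code of your own. Each camera call takes 0.05 s, during which the arm holds its last target. There are 200 camera calls.

### The job

Clear all the broken flowerpot shards off the chopping board into the lidded box at its end, using the scraper block. The scraper lies on its back: stand it upright on the counter and let go, then take it again from above by its handle, lever the box lid fully open with its toe, set it on the board at the end away from the box, behind the shards, and, holding it upright and pressing it firmly down on the wood, wipe the shards along the board right to its edge so that they drop into the box. Finish with the lid open and the scraper let go, standing upright on the board; the shards are sharp and the lid is grubby, so touch these only with the scraper, and leave the two rabbits and the jar where they are.

Things in the scene. Friction and masses are not known exactly. Their poses are not given: they have to be found in the camera images.
- board: fixed wooden chopping board with a steel box at its -y end. Origin: underside, centre of the whole (154 x 320 x 60 mm); z up. Deck: y = -50 to 160 mm, top at z = 60; rims at x = +-73, 8 thick, 14 high, leave a channel 138 wide. Open-topped box: y = -160 to -50, walls 5 thick, 60 high, floor at z = 4; the deck's end face (no rim) is its fourth wall
- lid (a joint): angle (rad) of the box's flat steel lid: 0 closed, 1.9 open at its stop; it falls shut below about 1.55, open beyond. Hinge along the board's y, at +x 80 mm; free edge at -x. Lid 176 (x) x 110 (y) x 6 mm, 0.15 kg; closed, its underside is 60.5 mm above the counter and its free edge overhangs the box's wall by 20 mm, so that a toe fits under it
- lid_lip (a point): middle of the lid's free edge, on the underside; moves with the lid
- lid_hinge (a point): point on the hinge axis, at the middle of the lid's width; the lip is 177 mm from it
- box_in (a point): centre of the box's inner floor
- scraper: wooden block on a steel sole with an upright handle, 0.32 kg. Upright: origin under the block's centre, z up the handle, x to the toe, y width. Steel sole 4 mm thick, 120 wide, x = -20 to 46; wooden block on it x = -20 to 20, 120 wide, up to z = 39; the sole projects 26 as a toe. Handle 20 (x) x 28 (y), z = 39 to 150. Starts lying on its back: x up, handle level, its axis 20 above the counter
- rabbit1: white ceramic rabbit, about 72 mm across, 124 mm tall, origin at its foot; leave alone
- rabbit2: second white ceramic rabbit, the same; leave alone
- jar: glass jar with a screw cap, 72 mm across, 120 mm tall, origin at its foot; leave alone
- shard1: flat angular shard of terracotta flowerpot, about 27 x 21 mm, 9 mm thick, 15 g, origin under its middle; lies loose on the deck at the start
- shard2: flat angular shard of terracotta flowerpot, about 27 x 21 mm, 9 mm thick, 15 g, origin under its middle; lies loose on the deck at the start
- shard3: flat angular shard of terracotta flowerpot, about 27 x 21 mm, 9 mm thick, 15 g, origin under its middle; lies loose on the deck at the start
- shard4: flat angular shard of terracotta flowerpot, about 27 x 21 mm, 9 mm thick, 15 g, origin under its middle; lies loose on the deck at the start

How it is judged:
By the outcome, as a careful person would: the job done as asked, in the order asked, and still so for the second after the job is handed in, with the robot touching nothing.
It also fails if it takes over 72 s, if anything falls off the work surface, if the arm or the gripper's body presses on something with over 40 N, if the wrist force passes 120 N, or if a joint passes its speed limit or range.

## Working session

There is one attempt and no reset: what is moved stays moved. The work goes in short steps, Python scripts to look and compute and a tool call to move; the robot and the scene stay as the last step left them, time stands still between calls to the robot, and variables do not carry over. Pictures are saved under pics/ and viewed, at most 10 in all, crops included, and the job is handed in when it is done.

Besides the shell and the picture viewer there is one more tool, called after "Emit:" in YAML: its name, and indented under it one key for each argument. drive_tool: Moves the arm, as the interface text tells. Its arguments: {"type":"object","properties":{"rows":{"type":"array","items":{"type":"object","properties":{"dx":{"type":"number"},"dy":{"type":"number"},"dz":{"type":"number"},"wx":{"type":"number"},"wy":{"type":"number"},"wz":{"type":"number"},"hand":{"type":"number"}}}}},"required":["rows"]}

```bash
mkdir -p pics
cat > h.py <<'E'
import numpy as np, cv2
from workcell import bot
def cal(n):
    c=bot.get_calibration(n); f=200/np.tan(np.radians(c['vfov'])/2)
    return c,f,np.array(c['origin']),np.array(c['rotation'])
def ray(n,u,v):
    c,f,o,R=cal(n); d=R@np.array([(u-c['cx'])/f,-(v-c['cy'])/f,-1]); return o,d
def atz(n,u,v,z):
    o,d=ray(n,u,v); return o+d*(z-o[2])/d[2]
def proj(n,p):
    c,f,o,R=cal(n); q=R.T@(np.array(p)-o); return [c['cx']+f*q[0]/-q[2], c['cy']-f*q[1]/-q[2]]
E
python3 - <<'E'
from h import *
for n in('top','side'):
    im=bot.camera(n); cv2.imwrite(f'pics/{n}0.png',im[:,:,::-1])
    print(n,bot.get_calibration(n))
    for t in('board','lid','scraper','rabbit1','jar','shard1'):
        print(t,[(round(r['score'],2),np.round(r['extent']).tolist()) for r in bot.look_for(n,t)[:5]])
E
```

```text
top {'vfov': 57.13523738367933, 'cx': 314.2462103545601, 'cy': 194.26750072685874, 'origin': array([0.47471279, 0.06039612, 0.82295917]), 'rotation': array([ 0.05729995, -0.02427868, -0.69905406,  0.71235572])}
board [(0.73, [300.0, 180.0, 166.0, 112.0])]
lid [(0.71, [351.0, 188.0, 68.0, 90.0]), (0.36, [497.0, 246.0, 85.0, 62.0])]
scraper [(0.78, [497.0, 247.0, 87.0, 63.0])]
rabbit1 [(0.83, [480.0, 122.0, 45.0, 37.0]), (0.83, [167.0, 182.0, 43.0, 29.0]), (0.52, [300.0, 179.0, 171.0, 105.0])]
jar [(0.95, [185.0, 242.0, 55.0, 33.0])]
shard1 [(0.61, [305.0, 161.0, 13.0, 12.0]), (0.57, [277.0, 176.0, 12.0, 14.0]), (0.45, [299.0, 187.0, 12.0, 15.0])]
side {'vfov': 53.54486950923454, 'cx': 323.88106935738574, 'cy': 200.87420708803236, 'origin': array([ 0.23684167, -0.54744045,  0.55472636]), 'rotation': array([ 0.4493237 , -0.11523579, -0.23771936,  0.85341574])}
board [(0.87, [326.0, 204.0, 115.0, 110.0])]
lid [(0.61, [333.0, 215.0, 94.0, 47.0]), (0.23, [324.0, 206.0, 119.0, 115.0])]
scraper [(0.58, [382.0, 349.0, 114.0, 102.0])]
rabbit1 [(0.95, [478.0, 270.0, 45.0, 66.0]), (0.9, [259.0, 143.0, 22.0, 46.0]), (0.58, [310.0, 186.0, 15.0, 10.0])]
jar [(0.91, [223.0, 163.0, 34.0, 57.0])]
shard1 [(0.6, [300.0, 177.0, 9.0, 12.0]), (0.46, [309.0, 188.0, 12.0, 10.0]), (0.42, [324.0, 185.0, 10.0, 14.0])]
```

View pics/top0.png

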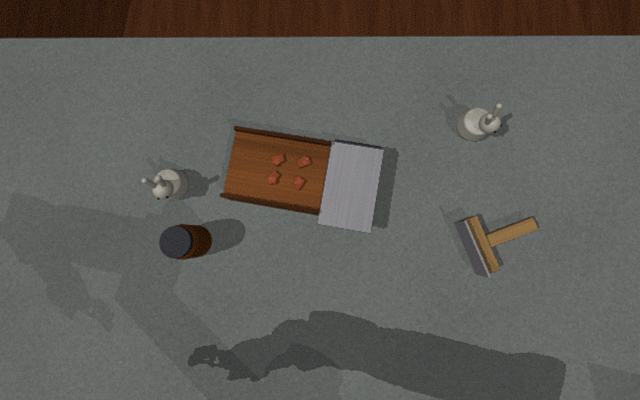

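View pics/side0.png

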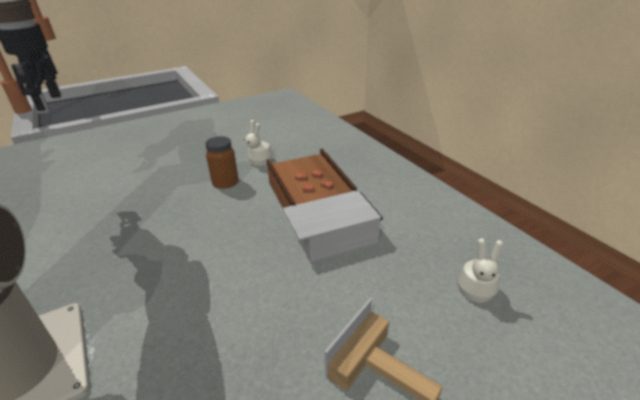

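The top view shows the board with its deck at about (275,170), and the lid at (351,188). The scraper is at (497,246), with its handle pointing right (−y) and its toe up. The rabbits are at (167,182) and (480,122), and the jar is at (185,242). The side view agrees.

Run:
```python
s=open('h.py').read()
s=s.replace("import numpy as np, cv2","import numpy as np, cv2\nfrom scipy.spatial.transform import Rotation as Ro\nfrom scipy.optimize import least_squares").replace("np.array(c['rotation'])","Ro.from_quat(c['rotation']).as_matrix()")
open('h.py','w').write(s)
from h import *
im=cv2.imread('pics/top0.png')
a=cv2.resize(im[120:240,215:395],None,fx=3,fy=3,interpolation=cv2.INTER_CUBIC)
b=cv2.resize(im[205:285,450:550],None,fx=3,fy=3,interpolation=cv2.INTER_CUBIC)
o=np.zeros((600,540,3),np.uint8);o[:360]=a;o[360:,:300]=b
cv2.imwrite('pics/crop.png',np.clip(o*1.5,0,255).astype(np.uint8))
print(Ro.from_quat(bot.get_calibration('top')['rotation']).as_matrix().round(3))
for n,t in (('top','rabbit1'),('top','jar')):
  for r in bot.look_for(n,t)[:2]: print(t,atz(n,*r['extent'][:2],.06).round(3))
```

```text
[[ 0.021  0.993 -0.115]
 [-0.999  0.016 -0.048]
 [-0.046  0.116  0.992]]
rabbit1 [ 0.722 -0.249  0.06 ]
rabbit1 [0.583 0.413 0.06 ]
jar [0.459 0.366 0.06 ]
```

View pics/crop.png

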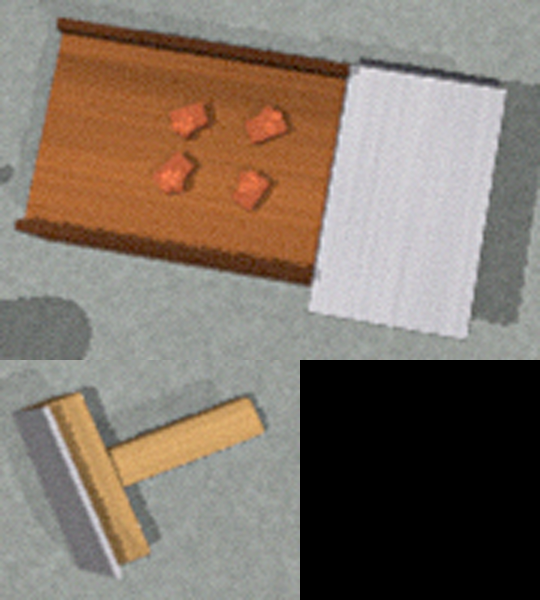

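Run:
```python
from h import *
def fit(P,U,x0,M):
    P=np.array(P)/1e3;U=np.array(U)
    f=lambda q:(np.array([proj('top',M(q)@p+[q[0],q[1],0]) for p in P])-U).ravel()
    s=least_squares(f,x0);print(s.x.round(4),f(s.x).reshape(-1,2).round(1).tolist());return s.x
Rz=lambda a:Ro.from_euler('z',a).as_matrix()
U=np.array([(62,20),(357,65),(505,89),(467,337),(310,310)])/3+[215,120]
fit([(77,160,74),(80,-50,66.5),(80,-160,66.5),(-96,-160,66.5),(-96,-50,66.5)],U,[.6,.1,0],lambda q:Rz(q[2]))
V=(np.array([(45,407),(120,575),(80,393),(150,550),(248,397),(266,430)])-[0,360])/3+[450,205]
# lying frame L: X=along handle(z_s), Z=up (x_s), Y = z x x... y_s = z_s cross x_s = X x Z = -Y
S=[(0,60,66),(0,-60,66),(39,60,40),(39,-60,40),(150,14,30),(150,-14,30)]
fit(S,V,[.5,-.25,-1.5],lambda q:Rz(q[2]))
for r in bot.outline_of('top','shard1'): print(round(r['score'],2),atz('top',*r['extent'][:2],.065).round(3))
o=bot.get_obs();print(o['eef_pos'],o['tool_rot'],Ro.from_quat(o['tool_rot']).as_matrix().round(3),o['clock'])
```

```text
[ 0.6039  0.1219 -0.154 ] [[-0.8, -0.7], [-1.3, -0.5], [1.4, -0.1], [0.8, 0.8], [-0.1, 0.4]]
[ 0.4574 -0.2302 -1.1812] [[-1.0, 0.2], [-1.2, 0.8], [0.2, -1.3], [1.1, 0.9], [0.6, -1.1], [0.4, 0.4]]
0.69 [0.452 0.363 0.065]
0.58 [0.629 0.177 0.065]
0.53 [0.593 0.18  0.065]
0.46 [0.634 0.117 0.065]
0.42 [0.585 0.127 0.065]
[0.14191791 0.47943837 0.24232617] [ 1.43416844e-01  9.89662371e-01  1.58864399e-05 -1.00220473e-05] [[-0.959  0.284 -0.   ]
 [ 0.284  0.959  0.   ]
 [ 0.     0.    -1.   ]] 0.85
```

```bash
cat >> h.py <<'E'
def cols(y,z):
    y=np.array(y,float);z=np.array(z,float);y/=np.linalg.norm(y);z/=np.linalg.norm(z);return np.column_stack([np.cross(y,z),y,z])
def az(d): d=np.radians(d); return np.array([np.cos(d),np.sin(d),0])
def goal(p,R,label='',start=None):
    if start is None:
        o=bot.get_obs(); start=(np.array(o['eef_pos']),Ro.from_quat(o['tool_rot']).as_matrix())
    p0,R0=start; d=R0.T@(np.array(p)-p0)/.05; w=np.degrees(Ro.from_matrix(R0.T@R).as_rotvec())/5
    print(label,'d',d.round(2),'w',w.round(2)); return (np.array(p),R)
h=az(-67.7); UP=np.array([0,0,1.]); S0=np.array([.4574,-.2302,0])
BO=np.array([.6039,.1219,0]); BR=Ro.from_euler('z',-.154).as_matrix()
def B(x,y,z): return BO+BR@(np.array([x,y,z])/1e3)
E
python3 - <<'E'
from h import *
a=np.radians(20); z=-UP*np.cos(a)-h*np.sin(a); R=cols(az(22.3),z)
g=S0+h*.115+UP*.022; t=g+z*.008
goal(t-z*.10,R,'pre'); goal(t,R,'at'); print(t)
E
```

```text
pre d [-11.91 -14.1    2.68] w [-1.79  3.73 10.13]
at d [-11.49 -13.57   4.56] w [-1.79  3.73 10.13]
[ 0.49999921 -0.33406759  0.01448246]
```

Emit:
drive_tool:
  rows:
    - {"dx": -11.9, "dy": -14.1, "dz": 2.2, "wx": -1.79, "wy": 3.73, "wz": 10.13, "hand": 60}
    - {"dx": -11.9, "dy": -14.1, "dz": 2.2, "wx": -1.79, "wy": 3.73, "wz": 10.13, "hand": 60}
    - {"dx": -11.9, "dy": -14.1, "dz": 2.2, "wx": -1.79, "wy": 3.73, "wz": 10.13, "hand": 60}
    - {"dx": -11.9, "dy": -14.1, "dz": 2.2, "wx": -1.79, "wy": 3.73, "wz": 10.13, "hand": 60}
    - {"dx": -11.9, "dy": -14.1, "dz": 2.2, "wx": -1.79, "wy": 3.73, "wz": 10.13, "hand": 60}
    - {"dx": -11.9, "dy": -14.1, "dz": 2.2, "wx": -1.79, "wy": 3.73, "wz": 10.13, "hand": 60}
    - {"dx": -11.9, "dy": -14.1, "dz": 2.2, "wx": -1.79, "wy": 3.73, "wz": 10.13, "hand": 60}
    - {"dx": -11.9, "dy": -14.1, "dz": 2.2, "wx": -1.79, "wy": 3.73, "wz": 10.13, "hand": 60}
    - {"dx": -11.9, "dy": -14.1, "dz": 2.2, "wx": -1.79, "wy": 3.73, "wz": 10.13, "hand": 60}
    - {"dx": -11.9, "dy": -14.1, "dz": 2.2, "wx": -1.79, "wy": 3.73, "wz": 10.13, "hand": 60}
    - {"dx": -11.9, "dy": -14.1, "dz": 2.2, "wx": -1.79, "wy": 3.73, "wz": 10.13, "hand": 60}
    - {"dx": -11.9, "dy": -14.1, "dz": 2.2, "wx": -1.79, "wy": 3.73, "wz": 10.13, "hand": 60}
    - {"dx": -11.9, "dy": -14.1, "dz": 2.2, "wx": -1.79, "wy": 3.73, "wz": 10.13, "hand": 60}
    - {"dx": -11.9, "dy": -14.1, "dz": 2.2, "wx": -1.79, "wy": 3.73, "wz": 10.13, "hand": 60}
    - {"dx": -11.9, "dy": -14.1, "dz": 2.2, "wx": -1.79, "wy": 3.73, "wz": 10.13, "hand": 60}
    - {"dx": -11.9, "dy": -14.1, "dz": 2.2, "wx": -1.79, "wy": 3.73, "wz": 10.13, "hand": 60}
    - {"dx": -11.9, "dy": -14.1, "dz": 2.2, "wx": -1.79, "wy": 3.73, "wz": 10.13, "hand": 60}
    - {"dx": -11.9, "dy": -14.1, "dz": 2.2, "wx": -1.79, "wy": 3.73, "wz": 10.13, "hand": 60}
    - {"dx": -11.9, "dy": -14.1, "dz": 2.2, "wx": -1.79, "wy": 3.73, "wz": 10.13, "hand": 60}
    - {"dx": -11.9, "dy": -14.1, "dz": 2.2, "wx": -1.79, "wy": 3.73, "wz": 10.13, "hand": 60}

```text
clock: 2.85
eef_pos: [0.5125, -0.3688, 0.1287]
tool_rot: [0.55, 0.817, 0.097, -0.145]
ft_force: [-0.1, -0.2, 0.2]
grip_width: 0.06
grasp_force: 0.0
```

Run:
```python
from h import *
im=bot.camera('side'); cv2.imwrite('pics/side1.png',im[:,:,::-1])
im=bot.camera('top');
for r in bot.look_for('top','scraper')[:1]: print(r)
a=np.radians(20); z=-UP*np.cos(a)-h*np.sin(a); R=cols(az(22.3),z)
g=S0+h*.115+UP*.022; t=g+z*.008
goal(t,R,'at'); o=bot.get_obs(); print(o['clock'],o['joint_pos'],o['eef_pos'],o['ft_force'],o['joint_vel'])
```

```text
{'extent': [495.9, 246.6, 84.4, 61.2], 'score': 0.8}
at d [-0.19  0.01  2.43] w [-0.   -0.02  0.  ]
3.0 [-0.69392322  0.82475403  0.61820597  1.67694421  0.16137204  0.46179353] [ 0.51202522 -0.3648465   0.13190383] [0.10992038 0.57751014 1.29626921] [ 0.01417643 -0.03520835 -0.01922613 -0.0003971   0.00022193 -0.000571  ]
```

View pics/side1.png

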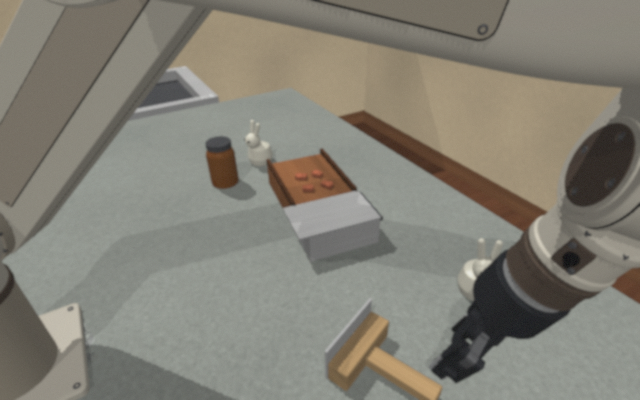

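The gripper hovers open just beyond the handle's end, in line with the handle, and the scraper hasn't moved.

Emit:
drive_tool:
  rows:
    - {"dx": -0.19, "dz": 1.2, "hand": 60}
    - {"dx": -0.19, "dz": 2.0, "hand": 60}
    - {"dx": -0.19, "dz": 2.4, "hand": 60}
    - {"dx": -0.19, "dz": 2.4, "hand": 60}
    - {"dx": -0.19, "dz": 2.4, "hand": 60}
    - {"dx": -0.19, "dz": 2.4, "hand": 10}
    - {"dx": -0.19, "dz": 2.4, "hand": 10}
    - {"dx": -0.19, "dz": 2.4, "hand": 10}
    - {"dx": -0.19, "dz": 2.4, "hand": 10}
    - {"dx": -0.19, "dz": 2.4, "hand": 10}
    - {"dx": -0.19, "dz": 2.4, "hand": 10}
    - {"dx": -0.19, "dz": 2.4, "hand": 10}
    - {"dx": -0.19, "dz": 2.4, "hand": 10}

```text
invalid input at $.rows[0]: expected keys dx, dy, dz, wx, wy, wz, hand
```

Run:
```python
from h import *
o=bot.get_obs(); p=np.array(o['eef_pos']); R0=Ro.from_quat(o['tool_rot']).as_matrix(); print(p,o['ft_force'],o['clock'])
ys=-R0[:,1]; ys[2]=0; ys/=np.linalg.norm(ys); hh=np.cross(UP,ys)  # h = z_s ; y_s=h x up -> h= up x y_s
print(hh)
a=np.degrees(np.arctan2(*hh[1::-1]))
Rup=Ro.from_rotvec(np.radians(1)*ys)
# lift, then rotate h->up: axis h x up = y_s, 90deg ; place at new spot w/ yaw
L=(p+[0,0,.06],R0); goal(*L,'lift')
for yaw,x,y in((0,.45,-.30),(25,.42,-.33)):
    Q=Ro.from_euler('z',np.radians(yaw))*Ro.from_rotvec(np.pi/2*ys)
    # tcp in scraper coords: z_s along handle = (p-S0).h ; x_s = p_z-.020
    zs=(p-S0)@hh; xs=p[2]-.020; 
    xd=Q.apply(UP); tcp=np.array([x,y,0])+xd*xs+UP*zs
    for dz in(.04,.012,0.002): goal(tcp+UP*dz,Q.as_matrix()@R0,f'{yaw} up{dz}')
    print(zs,xs,tcp)
```

```text
[ 0.51202522 -0.3648465   0.13190383] [0.10992038 0.57751014 1.29626921] 3.0
[ 0.37983927 -0.9250525   0.        ]
lift d [ 0.41 -0.   -1.13] w [0. 0. 0.]
0 up0.04 d [ 4.04 -0.66  0.34] w [ -0. -18.   0.]
0 up0.012 d [ 3.85 -0.66  0.87] w [ -0. -18.   0.]
0 up0.002 d [ 3.78 -0.65  1.05] w [ -0. -18.   0.]
0.14530387990648547 0.11190382851803034 [ 0.40749453 -0.19648308  0.14530388]
25 up0.04 d [ 3.53 -2.38  0.16] w [ -2.34 -17.69  -5.03]
25 up0.012 d [ 3.34 -2.38  0.68] w [ -2.34 -17.69  -5.03]
25 up0.002 d [ 3.27 -2.38  0.87] w [ -2.34 -17.69  -5.03]
0.14530387990648547 0.11190382851803034 [ 0.33772882 -0.2541454   0.14530388]
```

Emit:
drive_tool:
  rows:
    - {"dx": -0.19, "dy": 0, "dz": 1.2, "wx": 0, "wy": 0, "wz": 0, "hand": 60}
    - {"dx": -0.19, "dy": 0, "dz": 2.0, "wx": 0, "wy": 0, "wz": 0, "hand": 60}
    - {"dx": -0.19, "dy": 0, "dz": 2.4, "wx": 0, "wy": 0, "wz": 0, "hand": 60}
    - {"dx": -0.19, "dy": 0, "dz": 2.4, "wx": 0, "wy": 0, "wz": 0, "hand": 60}
    - {"dx": -0.19, "dy": 0, "dz": 2.4, "wx": 0, "wy": 0, "wz": 0, "hand": 60}
    - {"dx": -0.19, "dy": 0, "dz": 2.4, "wx": 0, "wy": 0, "wz": 0, "hand": 10}
    - {"dx": -0.19, "dy": 0, "dz": 2.4, "wx": 0, "wy": 0, "wz": 0, "hand": 10}
    - {"dx": -0.19, "dy": 0, "dz": 2.4, "wx": 0, "wy": 0, "wz": 0, "hand": 10}
    - {"dx": -0.19, "dy": 0, "dz": 2.4, "wx": 0, "wy": 0, "wz": 0, "hand": 10}
    - {"dx": -0.19, "dy": 0, "dz": 2.4, "wx": 0, "wy": 0, "wz": 0, "hand": 10}
    - {"dx": -0.19, "dy": 0, "dz": 2.4, "wx": 0, "wy": 0, "wz": 0, "hand": 10}
    - {"dx": -0.19, "dy": 0, "dz": 2.4, "wx": 0, "wy": 0, "wz": 0, "hand": 10}

```text
clock: 4.2
eef_pos: [0.5015, -0.3371, 0.0181]
tool_rot: [0.549, 0.818, 0.097, -0.142]
ft_force: [1.6, -1.8, 6.4]
grip_width: 0.0272
grasp_force: 61.8
```

```bash
cat > stand.py <<'E'
from h import *
o=bot.get_obs(); p=np.array(o['eef_pos']); R0=Ro.from_quat(o['tool_rot']).as_matrix(); print(p,o['ft_force'],o['clock'])
ys=-R0[:,1]; ys[2]=0; ys/=np.linalg.norm(ys); hh=np.cross(UP,ys)
print(hh)
goal(p+[0,0,.06],R0,'lift')
zs=(p-S0)@hh; xs=p[2]-.020; print(zs,xs)
for yaw,x,y in((0,.48,-.25),(25,.44,-.31)):
    Q=Ro.from_euler('z',np.radians(yaw))*Ro.from_rotvec(np.pi/2*ys)
    tcp=np.array([x,y,0])+Q.apply(UP)*xs+UP*zs
    for dz in(.04,.012,0.002): goal(tcp+UP*dz,Q.as_matrix()@R0,f'{yaw} up{dz}')
E
python3 stand.py
```

```text
[ 0.50153487 -0.33705641  0.01810481] [ 1.58364388 -1.75834944  6.43030172] 4.2
[ 0.37924444 -0.92529652  0.        ]
lift d [ 0.41  0.   -1.13] w [0. 0. 0.]
0.11561177132069841 -0.001895193305766648
0 up0.04 d [ 2.57  0.27 -2.  ] w [  0.02 -18.    -0.05]
0 up0.012 d [ 2.38  0.27 -1.47] w [  0.02 -18.    -0.05]
0 up0.002 d [ 2.31  0.27 -1.28] w [  0.02 -18.    -0.05]
25 up0.04 d [ 1.81 -0.91 -2.27] w [ -2.34 -17.68  -5.06]
25 up0.012 d [ 1.62 -0.91 -1.75] w [ -2.34 -17.68  -5.06]
25 up0.002 d [ 1.55 -0.91 -1.56] w [ -2.34 -17.68  -5.06]
```

Emit:
drive_tool:
  rows:
    - {"dx": 0.3, "dy": 0, "dz": -0.8, "wx": 0, "wy": 0, "wz": 0, "hand": 10}
    - {"dx": 0.6, "dy": 0, "dz": -1.7, "wx": 0, "wy": 0, "wz": 0, "hand": 10}
    - {"dx": 1.81, "dy": -0.91, "dz": -2.27, "wx": -0.4, "wy": -3.0, "wz": -0.85, "hand": 10}
    - {"dx": 1.81, "dy": -0.91, "dz": -2.27, "wx": -0.4, "wy": -3.0, "wz": -0.85, "hand": 10}
    - {"dx": 1.81, "dy": -0.91, "dz": -2.27, "wx": -0.8, "wy": -6.0, "wz": -1.7, "hand": 10}
    - {"dx": 1.81, "dy": -0.91, "dz": -2.27, "wx": -0.8, "wy": -6.0, "wz": -1.7, "hand": 10}
    - {"dx": 1.81, "dy": -0.91, "dz": -2.27, "wx": -1.2, "wy": -9.0, "wz": -2.6, "hand": 10}
    - {"dx": 1.81, "dy": -0.91, "dz": -2.27, "wx": -1.2, "wy": -9.0, "wz": -2.6, "hand": 10}
    - {"dx": 1.81, "dy": -0.91, "dz": -2.27, "wx": -1.6, "wy": -12.0, "wz": -3.4, "hand": 10}
    - {"dx": 1.81, "dy": -0.91, "dz": -2.27, "wx": -1.6, "wy": -12.0, "wz": -3.4, "hand": 10}
    - {"dx": 1.81, "dy": -0.91, "dz": -2.27, "wx": -2.0, "wy": -15.0, "wz": -4.3, "hand": 10}
    - {"dx": 1.81, "dy": -0.91, "dz": -2.27, "wx": -2.0, "wy": -15.0, "wz": -4.3, "hand": 10}
    - {"dx": 1.81, "dy": -0.91, "dz": -2.27, "wx": -2.34, "wy": -17.68, "wz": -5.06, "hand": 10}
    - {"dx": 1.81, "dy": -0.91, "dz": -2.27, "wx": -2.34, "wy": -17.68, "wz": -5.06, "hand": 10}
    - {"dx": 1.81, "dy": -0.91, "dz": -2.27, "wx": -2.34, "wy": -17.68, "wz": -5.06, "hand": 10}
    - {"dx": 1.81, "dy": -0.91, "dz": -2.27, "wx": -2.34, "wy": -17.68, "wz": -5.06, "hand": 10}
    - {"dx": 1.81, "dy": -0.91, "dz": -2.27, "wx": -2.34, "wy": -17.68, "wz": -5.06, "hand": 10}

```text
clock: 5.9
eef_pos: [0.4832, -0.3307, 0.1671]
tool_rot: [0.304, 0.774, -0.207, 0.515]
ft_force: [0.4, 0.9, -2.9]
grip_width: 0.0269
grasp_force: 60.7
```

Run:
```python
from h import *
im=bot.camera('side'); cv2.imwrite('pics/side2.png',im[:,:,::-1])
o=bot.get_obs(); p=np.array(o['eef_pos']); R=Ro.from_quat(o['tool_rot']).as_matrix(); print(p,R.round(3),o['clock'],o['joint_pos'],o['grip_width'])
# current angle of tool z from down vs target 70
print(np.degrees(np.arccos(-R[2,2])))
```

```text
[ 0.48330928 -0.33081038  0.16851681] [[-0.282  0.685  0.672]
 [ 0.256  0.729 -0.635]
 [-0.925 -0.007 -0.381]] 5.95 [-0.46833343  0.33855203 -1.08789504 -1.02080191 -0.26647093  0.10549205] 0.026839023764814614
67.62392350825536
```

View pics/side2.png

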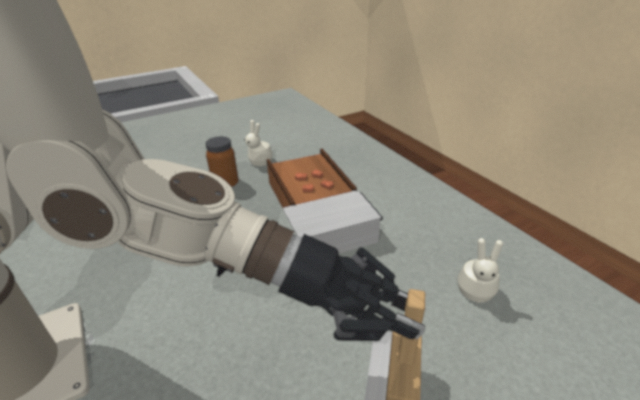

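The scraper is held almost upright by the handle. Joint 3 is at its limit, so I'll move outward to finish the tilt.

Run:
```python
from h import *
R0=Ro.from_quat([.549,.818,.097,-.142]).as_matrix()
ys=-R0[:,1]; ys[2]=0; ys/=np.linalg.norm(ys)
Q=Ro.from_euler('z',np.radians(25))*Ro.from_rotvec(np.pi/2*ys)
for z in(.16,.119,.114): goal([.515,-.358,z],Q.as_matrix()@R0,z)
```

```text
0.16 d [-0.16  0.04  0.84] w [-0.14 -0.52  0.03]
0.119 d [0.6  0.04 1.15] w [-0.14 -0.52  0.03]
0.114 d [0.69 0.04 1.19] w [-0.14 -0.52  0.03]
```

Emit:
drive_tool:
  rows:
    - {"dx": -0.16, "dy": 0.04, "dz": 0.84, "wx": -0.14, "wy": -0.52, "wz": 0.03, "hand": 10}
    - {"dx": -0.16, "dy": 0.04, "dz": 0.84, "wx": -0.14, "wy": -0.52, "wz": 0.03, "hand": 10}
    - {"dx": -0.16, "dy": 0.04, "dz": 0.84, "wx": -0.14, "wy": -0.52, "wz": 0.03, "hand": 10}
    - {"dx": 0.2, "dy": 0.04, "dz": 1.0, "wx": -0.14, "wy": -0.52, "wz": 0.03, "hand": 10}
    - {"dx": 0.5, "dy": 0.04, "dz": 1.11, "wx": -0.14, "wy": -0.52, "wz": 0.03, "hand": 10}
    - {"dx": 0.5, "dy": 0.04, "dz": 1.11, "wx": -0.14, "wy": -0.52, "wz": 0.03, "hand": 10}
    - {"dx": 0.5, "dy": 0.04, "dz": 1.11, "wx": -0.14, "wy": -0.52, "wz": 0.03, "hand": 10}

```text
clock: 6.65
eef_pos: [0.516, -0.3585, 0.1278]
tool_rot: [0.297, 0.76, -0.209, 0.538]
ft_force: [0.9, -0.4, -1.6]
grip_width: 0.0269
grasp_force: 60.7
```

Run:
```python
from h import *
R0=Ro.from_quat([.549,.818,.097,-.142]).as_matrix()
ys=-R0[:,1]; ys[2]=0; ys/=np.linalg.norm(ys)
Q=Ro.from_euler('z',np.radians(25))*Ro.from_rotvec(np.pi/2*ys)
o=bot.get_obs();p=np.array(o['eef_pos']);print(p,o['ft_force'],o['joint_pos'])
for z in(.119,.114): goal([p[0],p[1],z],Q.as_matrix()@R0,z)
```

```text
[ 0.51596859 -0.35854414  0.12776538] [ 0.88137484 -0.41794164 -1.55864687] [-0.50246282  0.58860795 -1.03400851 -1.27400699 -0.22670565  0.08317577]
0.119 d [ 0.17 -0.    0.06] w [ 0.    0.07 -0.02]
0.114 d [ 0.26 -0.    0.09] w [ 0.    0.07 -0.02]
```

Emit:
drive_tool:
  rows:
    - {"dx": 0.1, "dy": 0, "dz": 0.03, "wx": 0, "wy": 0.07, "wz": 0, "hand": 10}
    - {"dx": 0.17, "dy": 0, "dz": 0.06, "wx": 0, "wy": 0.07, "wz": 0, "hand": 10}
    - {"dx": 0.23, "dy": 0, "dz": 0.08, "wx": 0, "wy": 0.07, "wz": 0, "hand": 10}
    - {"dx": 0.28, "dy": 0, "dz": 0.1, "wx": 0, "wy": 0.07, "wz": 0, "hand": 10}
    - {"dx": 0.28, "dy": 0, "dz": 0.1, "wx": 0, "wy": 0.07, "wz": 0, "hand": 10}

```text
clock: 7.15
eef_pos: [0.5183, -0.3603, 0.1161]
tool_rot: [0.297, 0.759, -0.209, 0.54]
ft_force: [-0.5, 0.1, 8.3]
grip_width: 0.0267
grasp_force: 61.2
```

Emit:
drive_tool:
  rows:
    - {"dx": 0.0, "dy": 0, "dz": 0, "wx": 0, "wy": 0, "wz": 0, "hand": 32}
    - {"dx": 0.0, "dy": 0, "dz": 0, "wx": 0, "wy": 0, "wz": 0, "hand": 60}
    - {"dx": 0.0, "dy": 0, "dz": 0, "wx": 0, "wy": 0, "wz": 0, "hand": 60}
    - {"dx": 0.0, "dy": 0, "dz": 0, "wx": 0, "wy": 0, "wz": 0, "hand": 60}
    - {"dx": 0, "dy": 0, "dz": -0.6, "wx": 0, "wy": 0, "wz": 0, "hand": 60}
    - {"dx": -0.3, "dy": 0, "dz": -1.2, "wx": 0, "wy": 0, "wz": 0, "hand": 60}
    - {"dx": -1.0, "dy": 0, "dz": -1.6, "wx": 0, "wy": 0, "wz": 0, "hand": 60}
    - {"dx": -2.0, "dy": 0, "dz": -1.8, "wx": 0, "wy": 1, "wz": 0, "hand": 60}
    - {"dx": -3.0, "dy": 0, "dz": -2.0, "wx": 0, "wy": 2, "wz": 0, "hand": 60}

```text
clock: 8.05
eef_pos: [0.4882, -0.3286, 0.2303]
tool_rot: [0.308, 0.79, -0.193, 0.494]
ft_force: [0.4, -1.1, -1.8]
grip_width: 0.0597
grasp_force: 0.0
```

Run:
```python
from h import *
im=bot.camera('side'); 
m=cv2.resize(im,None,fx=.6,fy=.6); t=bot.camera('top'); m2=cv2.resize(t[100:400,340:640],None,fx=1.5,fy=1.5)
o=np.zeros((450,384+450,3),np.uint8);o[:240,:384]=m;o[:,384:]=m2
cv2.imwrite('pics/c3.png',o[:,34:,::-1])
o=bot.get_obs();print(o['eef_pos'],o['joint_pos'])
for n in('top','side'):
  for r in bot.look_for(n,'scraper')[:2]:print(n,r)
Ss=np.array([.515,-.358,0])
```

```text
[ 0.49159942 -0.3308658   0.23673542] [-0.47288999  0.05577792 -0.95514898 -0.55632804 -0.24395376  0.12017512]
top {'extent': [534.2, 225.1, 86.1, 61.2], 'score': 0.69}
side {'extent': [429.2, 360.7, 59.1, 78.6], 'score': 0.57}
side {'extent': [318.6, 173.4, 10.4, 7.1], 'score': 0.31}
```

View pics/c3.png

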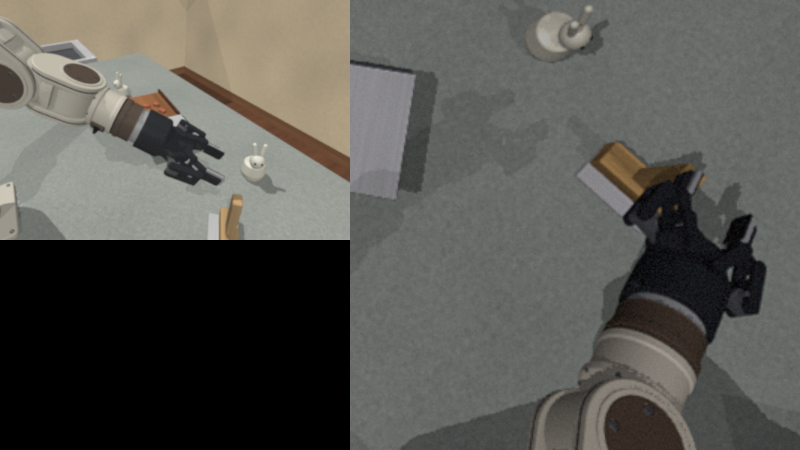

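The scraper stands upright and free on the counter. In the top view the block is near (525,212) and the toe points up-left, as planned.

Run:
```python
from h import *
R=cols(az(137.3),-UP); o=np.array([.517,-.359,0])
s=goal(o+UP*.29,R,'pre'); goal(o+UP*.102,R,'at',s)
```

```text
pre d [-1.38 -0.06  0.21] w [-10.03  10.06 -15.89]
at d [0.   0.   3.76] w [0. 0. 0.]
```

Emit:
drive_tool:
  rows:
    - {"dx": -1.38, "dy": -0.06, "dz": 0.21, "wx": 0, "wy": 0, "wz": 0, "hand": 80}
    - {"dx": -1.38, "dy": -0.06, "dz": 0.21, "wx": -1, "wy": 1, "wz": -1.5, "hand": 80}
    - {"dx": -1.38, "dy": -0.06, "dz": 0.21, "wx": -10.03, "wy": 10.06, "wz": -15.89, "hand": 80}
    - {"dx": -1.38, "dy": -0.06, "dz": 0.21, "wx": -10.03, "wy": 10.06, "wz": -15.89, "hand": 80}
    - {"dx": -1.38, "dy": -0.06, "dz": 0.21, "wx": -10.03, "wy": 10.06, "wz": -15.89, "hand": 80}
    - {"dx": -1.38, "dy": -0.06, "dz": 0.21, "wx": -10.03, "wy": 10.06, "wz": -15.89, "hand": 80}
    - {"dx": -1.38, "dy": -0.06, "dz": 0.21, "wx": -10.03, "wy": 10.06, "wz": -15.89, "hand": 80}
    - {"dx": -1.38, "dy": -0.06, "dz": 0.21, "wx": -10.03, "wy": 10.06, "wz": -15.89, "hand": 80}
    - {"dx": -1.38, "dy": -0.06, "dz": 0.21, "wx": -10.03, "wy": 10.06, "wz": -15.89, "hand": 80}
    - {"dx": -1.38, "dy": -0.06, "dz": 0.21, "wx": -10.03, "wy": 10.06, "wz": -15.89, "hand": 80}
    - {"dx": -1.38, "dy": -0.06, "dz": 0.21, "wx": -10.03, "wy": 10.06, "wz": -15.89, "hand": 80}
    - {"dx": -1.38, "dy": -0.06, "dz": 0.21, "wx": -10.03, "wy": 10.06, "wz": -15.89, "hand": 80}
    - {"dx": -1.38, "dy": -0.06, "dz": 0.21, "wx": -10.03, "wy": 10.06, "wz": -15.89, "hand": 80}
    - {"dx": -1.38, "dy": -0.06, "dz": 0.21, "wx": -10.03, "wy": 10.06, "wz": -15.89, "hand": 80}
    - {"dx": -1.38, "dy": -0.06, "dz": 0.21, "wx": -10.03, "wy": 10.06, "wz": -15.89, "hand": 80}
    - {"dx": -1.38, "dy": -0.06, "dz": 0.21, "wx": -10.03, "wy": 10.06, "wz": -15.89, "hand": 80}

```text
clock: 9.85
eef_pos: [0.5173, -0.3588, 0.284]
tool_rot: [-0.401, 0.916, 0.004, -0.002]
ft_force: [-1.0, -0.2, -0.2]
grip_width: 0.0799
grasp_force: 0.0
```

Run:
```python
from h import *
R=cols(az(137.3),-UP); o=np.array([.517,-.359,0])
goal(o+UP*.102,R,'at'); b=bot.get_obs(); print(b['eef_pos'],b['joint_pos'])
im=bot.camera('top'); r=bot.outline_of('top','scraper')[0]; print(r['extent'],r['score'])
# predicted block/toe corners
x=az(137.3);y=az(-132.7)
for q in((46,60,4),(46,-60,4),(-20,60,39),(-20,-60,39)): print(np.round(proj('top',o+x*q[0]/1e3+y*q[1]/1e3+UP*q[2]/1e3)))
m=cv2.resize(im[150:300,440:640],None,fx=3,fy=3)
cv2.imwrite('pics/c4.png',np.clip(m[:,:,::-1]*1.4,0,255))
```

```text
at d [ 0.   -0.03  3.64] w [ 0.1  -0.02 -0.01]
[ 0.51731243 -0.3588096   0.28399684] [-6.06331565e-01  5.11726255e-01  5.09359344e-01  1.57708442e+00
 -1.90249529e-04 -1.43135075e+00]
[536.3, 224.3, 86.0, 62.3] 0.55
[532. 257.]
[489. 218.]
[563. 234.]
[517. 194.][ WARN:0@1.951] global loadsave.cpp:1063 imwrite_ Unsupported depth image for selected encoder is fallbacked to CV_8U.
```

View pics/c4.png

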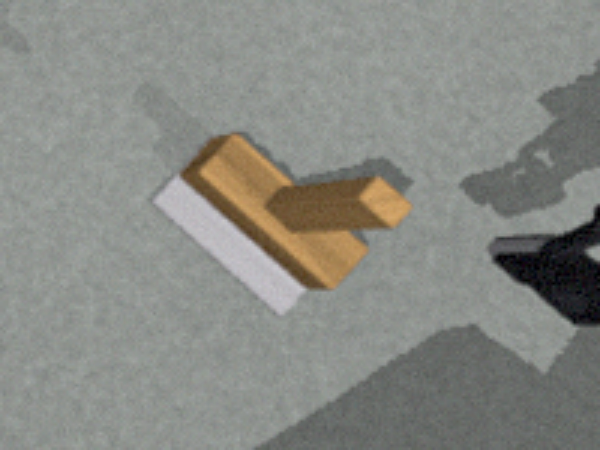

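Toe corners at (534,255) and (491,217) and block corners at (562,232) and (519,195) match the prediction within 2 px. I'll descend and grasp.

Emit:
drive_tool:
  rows:
    - {"dx": 0, "dy": 0, "dz": 0.9, "wx": 0.1, "wy": 0, "wz": 0, "hand": 80}
    - {"dx": 0, "dy": 0, "dz": 1.8, "wx": 0.1, "wy": 0, "wz": 0, "hand": 80}
    - {"dx": 0, "dy": 0, "dz": 2.6, "wx": 0.1, "wy": 0, "wz": 0, "hand": 80}
    - {"dx": 0, "dy": 0, "dz": 3.3, "wx": 0.1, "wy": 0, "wz": 0, "hand": 80}
    - {"dx": 0, "dy": 0, "dz": 3.6, "wx": 0.1, "wy": 0, "wz": 0, "hand": 80}
    - {"dx": 0, "dy": 0, "dz": 3.6, "wx": 0.1, "wy": 0, "wz": 0, "hand": 80}
    - {"dx": 0, "dy": 0, "dz": 3.6, "wx": 0.1, "wy": 0, "wz": 0, "hand": 5}
    - {"dx": 0, "dy": 0, "dz": 3.6, "wx": 0.1, "wy": 0, "wz": 0, "hand": 5}
    - {"dx": 0, "dy": 0, "dz": 3.6, "wx": 0.1, "wy": 0, "wz": 0, "hand": 5}
    - {"dx": 0, "dy": 0, "dz": 3.6, "wx": 0.1, "wy": 0, "wz": 0, "hand": 5}
    - {"dx": 0, "dy": 0, "dz": 3.6, "wx": 0.1, "wy": 0, "wz": 0, "hand": 5}
    - {"dx": 0, "dy": 0, "dz": 3.6, "wx": 0.1, "wy": 0, "wz": 0, "hand": 5}
    - {"dx": 0, "dy": 0, "dz": 3.6, "wx": 0.1, "wy": 0, "wz": 0, "hand": 5}

```text
clock: 11.25
eef_pos: [0.5168, -0.3588, 0.1091]
tool_rot: [-0.401, 0.916, -0.003, 0.001]
ft_force: [1.3, -0.1, 3.6]
grip_width: 0.0196
grasp_force: 61.7
```

Run:
```python
from h import *
b=bot.get_obs(); p=np.array(b['eef_pos']); print(p,b['ft_force'],b['grip_width'],b['grasp_force'])
R0=Ro.from_quat(b['tool_rot']).as_matrix()
xb=-8.82; R=cols(az(xb),-UP)
up=goal(p+[0,0,.13],R0,'lift')
# pre-lever: toe tip at board x=-125, y=-108, sole z=45 -> origin x=-171
q=B(-171-40,-110,0)+UP*.20; s=goal(q,R,'pre',up); print(q)
```

```text
[ 0.51680013 -0.35875892  0.10906819] [ 1.33330386 -0.11557522  3.55070614] 0.01963512969182534 61.67292594909668
lift d [ 0.   -0.02 -2.6 ] w [0. 0. 0.]
pre d [-4.07  7.52  0.73] w [-0.04  0.09 29.22]
[0.37852398 0.04556752 0.2       ]
```

Emit:
drive_tool:
  rows:
    - {"dx": 0, "dy": 0, "dz": -0.8, "wx": 0, "wy": 0, "wz": 0, "hand": 5}
    - {"dx": 0, "dy": 0, "dz": -1.8, "wx": 0, "wy": 0, "wz": 0, "hand": 5}
    - {"dx": 0, "dy": 0, "dz": -2.5, "wx": 0, "wy": 0, "wz": 1.5, "hand": 5}
    - {"dx": -0.3, "dy": 0.5, "dz": -2.6, "wx": 0, "wy": 0, "wz": 3.2, "hand": 5}
    - {"dx": -0.6, "dy": 1.0, "dz": -2.6, "wx": 0, "wy": 0, "wz": 4.9, "hand": 5}
    - {"dx": -0.9, "dy": 1.6, "dz": -2.6, "wx": 0, "wy": 0, "wz": 6.6, "hand": 5}
    - {"dx": -1.2, "dy": 2.2, "dz": -2.6, "wx": 0, "wy": 0, "wz": 8.3, "hand": 5}
    - {"dx": -1.5, "dy": 2.8, "dz": -2.6, "wx": 0, "wy": 0, "wz": 10, "hand": 5}
    - {"dx": -1.8, "dy": 3.4, "dz": -2.5, "wx": 0, "wy": 0, "wz": 11.7, "hand": 5}
    - {"dx": -2.1, "dy": 4.0, "dz": -2.4, "wx": 0, "wy": 0, "wz": 13.4, "hand": 5}
    - {"dx": -2.5, "dy": 4.6, "dz": -2.3, "wx": 0, "wy": 0, "wz": 15.1, "hand": 5}
    - {"dx": -2.8, "dy": 5.2, "dz": -2.2, "wx": 0, "wy": 0, "wz": 16.8, "hand": 5}
    - {"dx": -3.1, "dy": 5.8, "dz": -2.1, "wx": 0, "wy": 0, "wz": 18.5, "hand": 5}
    - {"dx": -3.4, "dy": 6.4, "dz": -2.0, "wx": 0, "wy": 0, "wz": 20.2, "hand": 5}
    - {"dx": -3.7, "dy": 6.9, "dz": -1.9, "wx": 0, "wy": 0, "wz": 21.9, "hand": 5}
    - {"dx": -3.9, "dy": 7.3, "dz": -1.87, "wx": 0, "wy": 0, "wz": 23.6, "hand": 5}
    - {"dx": -4.07, "dy": 7.5, "dz": -1.87, "wx": 0, "wy": 0, "wz": 25.3, "hand": 5}
    - {"dx": -4.07, "dy": 7.5, "dz": -1.87, "wx": 0, "wy": 0, "wz": 27, "hand": 5}
    - {"dx": -4.07, "dy": 7.5, "dz": -1.87, "wx": 0, "wy": 0, "wz": 28.5, "hand": 5}
    - {"dx": -4.07, "dy": 7.5, "dz": -1.87, "wx": 0, "wy": 0, "wz": 29.22, "hand": 5}

```text
clock: 13.25
eef_pos: [0.377, 0.0461, 0.199]
tool_rot: [0.76, 0.65, -0.002, 0.001]
ft_force: [0.6, 0.1, -2.2]
grip_width: 0.0195
grasp_force: 61.0
```

```bash
cat >> h.py <<'E'
GZ=.109
RL=cols(az(-8.82),-UP)
def tip(x,y,z): return B(x-46,y,z)+UP*GZ   # toe tip board x,y, sole height z -> TCP
E
python3 - <<'E'
from h import *
b=bot.get_obs(); print(b['eef_pos'],b['joint_pos'],b['ft_force'])
goal(tip(-118,-110,44),RL,'down'); goal(tip(-82,-110,44),RL,'under')
for th in (0,5,10,20,30,40,50,60,70,80,88,96,100):
    t=np.radians(th); r=162; goal(tip(80-r*np.cos(t),-110,57+r*np.sin(t)),RL,f'th{th}')
goal(tip(-118,-110,44),RL,'ref')
E
```

```text
[0.37697798 0.04605774 0.19895722] [ 0.12439283  0.03051222 -0.35814306  1.18343663 -0.00366036  1.85159133] [ 0.59733373  0.11049604 -2.16657837]
down d [0.   0.97 0.92] w [-0.    0.04 -0.03]
under d [0.   1.69 0.92] w [-0.    0.04 -0.03]
th0 d [0.   1.69 0.66] w [-0.    0.04 -0.03]
th5 d [0.   1.7  0.38] w [-0.    0.04 -0.03]
th10 d [-0.    1.74  0.1 ] w [-0.    0.04 -0.03]
th20 d [-0.    1.89 -0.45] w [-0.    0.04 -0.03]
th30 d [-0.    2.13 -0.96] w [-0.    0.04 -0.03]
th40 d [-0.    2.45 -1.42] w [-0.    0.04 -0.03]
th50 d [-0.01  2.85 -1.82] w [-0.    0.04 -0.03]
th60 d [-0.01  3.31 -2.15] w [-0.    0.04 -0.03]
th70 d [-0.01  3.82 -2.39] w [-0.    0.04 -0.03]
th80 d [-0.    4.37 -2.53] w [-0.    0.04 -0.03]
th88 d [-0.    4.82 -2.58] w [-0.    0.04 -0.03]
th96 d [-0.    5.27 -2.56] w [-0.    0.04 -0.03]
th100 d [-0.    5.49 -2.53] w [-0.    0.04 -0.03]
ref d [0.   0.97 0.92] w [-0.    0.04 -0.03]
```

Emit:
drive_tool:
  rows:
    - {"dx": 0, "dy": 0.5, "dz": 0.5, "wx": 0, "wy": 0, "wz": 0, "hand": 5}
    - {"dx": 0, "dy": 0.97, "dz": 0.92, "wx": 0, "wy": 0, "wz": 0, "hand": 5}
    - {"dx": 0, "dy": 0.97, "dz": 0.92, "wx": 0, "wy": 0, "wz": 0, "hand": 5}
    - {"dx": 0, "dy": 0.97, "dz": 0.92, "wx": 0, "wy": 0, "wz": 0, "hand": 5}

```text
clock: 13.65
eef_pos: [0.4247, 0.0382, 0.1527]
tool_rot: [0.759, 0.651, -0.002, 0.001]
ft_force: [-0.1, -0.4, -2.9]
grip_width: 0.0194
grasp_force: 61.0
```

Run:
```python
from h import *
im=bot.camera('top'); im2=bot.camera('side')
m=np.vstack([cv2.resize(im[120:270,300:500],None,fx=3,fy=3)[:,:450],])
n=cv2.resize(im2[150:290,260:400],None,fx=3,fy=3)
o=np.zeros((450,800,3),np.uint8);o[:,:350]=m[:,:350];o[:420,360:780]=n
cv2.imwrite('pics/c5.png',np.clip(o[:,:,::-1]*1.4,0,255).astype(np.uint8))
b=bot.get_obs();print(b['eef_pos']); goal(tip(-118,-110,44),RL,'ref')
for c in((-118,-50-120,48),(-118,-50,48),(-96,-160,66.5),(-96,-50,66.5)): print(np.round(proj('top',B(*c)),1),np.round(proj('side',B(*c)),1))
```

```text
[0.42528183 0.03832922 0.1539676 ]
ref d [-0.   -0.01  0.02] w [0.01 0.04 0.01]
[373.6 244.5] [290.7 252.4]
[316.7 234.4] [273.3 217.2]
[371.4 233.1] [299.4 238.8]
[318.2 223.7] [282.6 207.8]
```

View pics/c5.png

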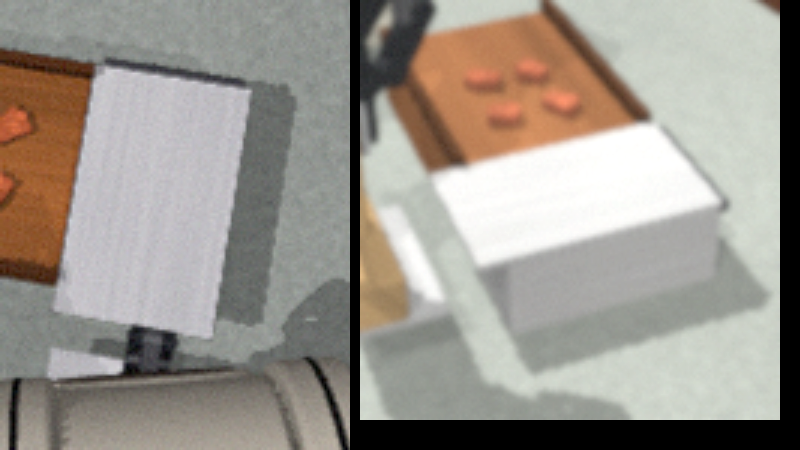

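The toe sits just short of the lip, in line with it and clearly below the lid; its corner is at about (317,236) in the top view. I'll insert it and lift.

Emit:
drive_tool:
  rows:
    - {"dx": 0, "dy": 0.4, "dz": 0, "wx": 0, "wy": 0, "wz": 0, "hand": 5}
    - {"dx": 0, "dy": 0.76, "dz": 0, "wx": 0, "wy": 0, "wz": 0, "hand": 5}
    - {"dx": 0, "dy": 0.76, "dz": 0, "wx": 0, "wy": 0, "wz": 0, "hand": 5}
    - {"dx": 0, "dy": 0.76, "dz": -0.26, "wx": 0, "wy": 0, "wz": 0, "hand": 5}
    - {"dx": 0, "dy": 0.77, "dz": -0.5, "wx": 0, "wy": 0, "wz": 0, "hand": 5}
    - {"dx": 0, "dy": 0.81, "dz": -0.82, "wx": 0, "wy": 0, "wz": 0, "hand": 5}
    - {"dx": 0, "dy": 0.88, "dz": -1.1, "wx": 0, "wy": 0, "wz": 0, "hand": 5}
    - {"dx": 0, "dy": 0.96, "dz": -1.37, "wx": 0, "wy": 0, "wz": 0, "hand": 5}
    - {"dx": 0, "dy": 1.08, "dz": -1.63, "wx": 0, "wy": 0, "wz": 0, "hand": 5}
    - {"dx": 0, "dy": 1.2, "dz": -1.88, "wx": 0, "wy": 0, "wz": 0, "hand": 5}
    - {"dx": 0, "dy": 1.36, "dz": -2.12, "wx": 0, "wy": 0, "wz": 0, "hand": 5}
    - {"dx": 0, "dy": 1.52, "dz": -2.34, "wx": 0, "wy": 0, "wz": 0, "hand": 5}
    - {"dx": 0, "dy": 1.52, "dz": -2.34, "wx": 0, "wy": 0, "wz": 0, "hand": 5}

```text
clock: 15.05
eef_pos: [0.5014, 0.0273, 0.273]
tool_rot: [0.759, 0.651, 0.001, 0.003]
ft_force: [-0.5, 0.0, -3.2]
grip_width: 0.0195
grasp_force: 61.0
```

Run:
```python
from h import *
im=bot.camera('top'); im2=bot.camera('side')
n=cv2.resize(im2[100:300,220:460],None,fx=2,fy=2); m=cv2.resize(im[100:300,240:440],None,fx=2,fy=2)
cv2.imwrite('pics/c6.png',np.clip(np.hstack([n,m])[:,:800,::-1]*1.3,0,255).astype(np.uint8))
b=bot.get_obs();print(b['eef_pos'],b['ft_force'],b['ft_torque'])
for th in(40,50,60,70,80,90,96,104):
    t=np.radians(th); goal(tip(83-162*np.cos(t),-110,57+162*np.sin(t)),RL,th)
```

```text
[0.50002667 0.02738038 0.27120637] [-0.89052162  0.41936022 -2.59022663] [0.12989837 0.18776519 0.03006413]
40 d [-0.01  0.02  0.02] w [0.02 0.03 0.01]
50 d [-0.01  0.42 -0.38] w [0.02 0.03 0.01]
60 d [-0.02  0.88 -0.7 ] w [0.02 0.03 0.01]
70 d [-0.02  1.4  -0.94] w [0.02 0.03 0.01]
80 d [-0.02  1.94 -1.08] w [0.02 0.03 0.01]
90 d [-0.02  2.5  -1.13] w [0.02 0.03 0.01]
96 d [-0.02  2.84 -1.11] w [0.02 0.03 0.01]
104 d [-0.02  3.29 -1.03] w [0.02 0.03 0.01]
```

View pics/c6.png

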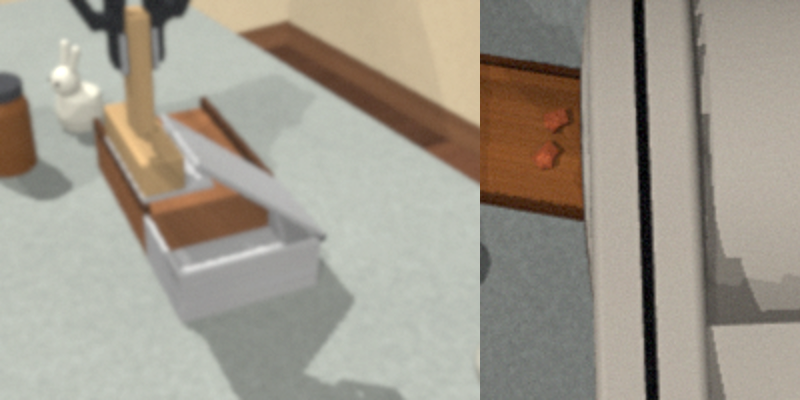

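The lid is raised about 40° and rests on the toe. I'll continue along the arc.

Emit:
drive_tool:
  rows:
    - {"dx": 0, "dy": 0.2, "dz": -0.2, "wx": 0, "wy": 0, "wz": 0, "hand": 5}
    - {"dx": 0, "dy": 0.42, "dz": -0.38, "wx": 0, "wy": 0, "wz": 0, "hand": 5}
    - {"dx": 0, "dy": 0.65, "dz": -0.55, "wx": 0, "wy": 0, "wz": 0, "hand": 5}
    - {"dx": 0, "dy": 0.88, "dz": -0.7, "wx": 0, "wy": 0, "wz": 0, "hand": 5}
    - {"dx": 0, "dy": 1.15, "dz": -0.83, "wx": 0, "wy": 0, "wz": 0, "hand": 5}
    - {"dx": 0, "dy": 1.4, "dz": -0.94, "wx": 0, "wy": 0, "wz": 0, "hand": 5}
    - {"dx": 0, "dy": 1.67, "dz": -1.02, "wx": 0, "wy": 0, "wz": 0, "hand": 5}
    - {"dx": 0, "dy": 1.94, "dz": -1.08, "wx": 0, "wy": 0, "wz": 0, "hand": 5}
    - {"dx": 0, "dy": 2.2, "dz": -1.08, "wx": 0, "wy": 0, "wz": 0, "hand": 5}
    - {"dx": 0, "dy": 2.5, "dz": -1.08, "wx": 0, "wy": 0, "wz": 0, "hand": 5}
    - {"dx": 0, "dy": 2.75, "dz": -1.05, "wx": 0, "wy": 0, "wz": 0, "hand": 5}
    - {"dx": 0, "dy": 2.95, "dz": -1.0, "wx": 0, "wy": 0, "wz": 0, "hand": 5}
    - {"dx": 0, "dy": 3.1, "dz": -0.95, "wx": 0, "wy": 0, "wz": 0, "hand": 5}
    - {"dx": 0, "dy": 3.2, "dz": -0.95, "wx": 0, "wy": 0, "wz": 0, "hand": 5}
    - {"dx": 0, "dy": 3.2, "dz": -0.95, "wx": 0, "wy": 0, "wz": 0, "hand": 5}
    - {"dx": 0, "dy": 3.2, "dz": -0.95, "wx": 0, "wy": 0, "wz": 0, "hand": 5}
    - {"dx": 0, "dy": 3.2, "dz": -0.95, "wx": 0, "wy": 0, "wz": 0, "hand": 5}

```text
clock: 16.85
eef_pos: [0.6588, 0.0029, 0.3195]
tool_rot: [0.759, 0.651, -0.0, 0.002]
ft_force: [0.9, 0.3, -3.6]
grip_width: 0.0195
grasp_force: 61.1
```

Run:
```python
from h import *
im=bot.camera('side'); b=bot.get_obs();print(b['clock'],b['eef_pos'],b['ft_force'],b['joint_pos'])
r=bot.outline_of('side','lid')
for q in r[:2]: print(q['score'],np.round(q['extent']))
for th in(80,90,100,109):
    t=np.radians(th); x,z=80-176*np.cos(t),60.5+176*np.sin(t)
    print(th,[np.round(proj('side',B(x,y,z))).tolist() for y in(-160,-50)],np.round(proj('side',B(80,-160,60))))
# wipe start: x_s=board +y (az 81.2), face (x=-20) at y=92 -> origin y=114
RW=cols(az(81.18),-UP)
p=np.array(b['eef_pos'])
s=goal(B(20,-110,0)+UP*.34,RL,'back')
s=goal(B(0,112,0)+UP*.30,RW,'abs over')
s=goal(B(0,112,60)+UP*(GZ+.015),RW,'low')
```

```text
16.9 [0.65885614 0.00288243 0.31960476] [-0.17725403 -0.31746165 -3.11961363] [ 0.00592927  0.58195613  0.71721083  1.70359366 -0.00350134  1.73014088]
0.79 [387. 167.  59. 101.]
80 [[372.0, 146.0], [346.0, 122.0]] [381. 219.]
90 [[388.0, 141.0], [360.0, 119.0]] [381. 219.]
100 [[402.0, 139.0], [374.0, 117.0]] [381. 219.]
109 [[415.0, 140.0], [385.0, 119.0]] [381. 219.]
back d [-0.02 -1.05 -0.41] w [0.04 0.03 0.01]
abs over d [ 4.43 -1.45  0.37] w [  0.     0.06 -17.99]
low d [ 4.43 -1.46  2.69] w [  0.     0.06 -17.99]
```

Emit:
drive_tool:
  rows:
    - {"dx": 0, "dy": -0.7, "dz": -0.2, "wx": 0, "wy": 0, "wz": 0, "hand": 5}
    - {"dx": 0.2, "dy": -1.4, "dz": -0.3, "wx": 0, "wy": 0, "wz": -1, "hand": 5}
    - {"dx": 0.6, "dy": -1.45, "dz": -0.2, "wx": 0, "wy": 0, "wz": -2.5, "hand": 5}
    - {"dx": 1.0, "dy": -1.45, "dz": 0, "wx": 0, "wy": 0, "wz": -4, "hand": 5}
    - {"dx": 1.4, "dy": -1.45, "dz": 0, "wx": 0, "wy": 0, "wz": -5.6, "hand": 5}
    - {"dx": 1.8, "dy": -1.45, "dz": 0, "wx": 0, "wy": 0, "wz": -7.2, "hand": 5}
    - {"dx": 2.2, "dy": -1.45, "dz": 0.1, "wx": 0, "wy": 0, "wz": -8.8, "hand": 5}
    - {"dx": 2.6, "dy": -1.45, "dz": 0.2, "wx": 0, "wy": 0, "wz": -10.4, "hand": 5}
    - {"dx": 3.0, "dy": -1.45, "dz": 0.3, "wx": 0, "wy": 0, "wz": -12, "hand": 5}
    - {"dx": 3.4, "dy": -1.45, "dz": 0.4, "wx": 0, "wy": 0, "wz": -13.6, "hand": 5}
    - {"dx": 3.8, "dy": -1.45, "dz": 0.6, "wx": 0, "wy": 0, "wz": -15.2, "hand": 5}
    - {"dx": 4.2, "dy": -1.44, "dz": 0.8, "wx": 0, "wy": 0, "wz": -16.8, "hand": 5}
    - {"dx": 4.43, "dy": -1.43, "dz": 1.2, "wx": 0, "wy": 0, "wz": -18, "hand": 5}
    - {"dx": 4.43, "dy": -1.43, "dz": 1.7, "wx": 0, "wy": 0, "wz": -18, "hand": 5}
    - {"dx": 4.43, "dy": -1.43, "dz": 2.2, "wx": 0, "wy": 0, "wz": -18, "hand": 5}
    - {"dx": 4.43, "dy": -1.43, "dz": 2.4, "wx": 0, "wy": 0, "wz": -18, "hand": 5}
    - {"dx": 4.43, "dy": -1.43, "dz": 2.4, "wx": 0, "wy": 0, "wz": -18, "hand": 5}
    - {"dx": 4.43, "dy": -1.43, "dz": 2.4, "wx": 0, "wy": 0, "wz": -18, "hand": 5}

```text
clock: 18.75
eef_pos: [0.6231, 0.2323, 0.1995]
tool_rot: [0.077, 0.997, -0.001, 0.002]
ft_force: [0.9, -0.6, -2.8]
grip_width: 0.0193
grasp_force: 61.7
```

Run:
```python
from h import *
b=bot.get_obs();p=np.array(b['eef_pos']);print(b['clock'],p,b['ft_force'])
print('board',BR.T@(p-BO))
RW=cols(az(81.18),-UP)
goal(B(1.5,112,60)+UP*(GZ+.004),RW,'low4'); goal(B(1.5,112,60)+UP*(GZ-.006),RW,'press'); goal(B(1.5,-34,60)+UP*(GZ-.006),RW,'end')
im=bot.camera('side'); cv2.imwrite('pics/s7.png',im[:,:,::-1]); bot.camera('top')
c=lambda n,P:np.round(np.array([proj(n,q) for q in P]).T,0).tolist()
sz=p[2]-GZ; o=BR.T@(p-BO)*1e3
P=[B(o[0]+x,o[1]+y,sz*1e3+z) for x,y,z in((60,-20,0),(-60,-20,0),(60,-20,39),(-60,-20,39),(-60,46,0),(14,0,150),(-14,0,150))]
print('pred side',c('side',P)); 
for n in('side','top'):
  for r in bot.look_for(n,'scraper')[:1]: e=r['extent'];print(n,r['score'],e[0]-e[2]/2,e[0]+e[2]/2,e[1]-e[3]/2,e[1]+e[3]/2)
for r in bot.look_for('side','shard1')[:4]: print('shard',r['score'],np.round(r['extent'][:2]), (BR.T@(atz('side',*r['extent'][:2],.065)-BO)*1e3).round())
```

```text
18.75 [0.6230955  0.23227782 0.19953179] [ 0.93427989 -0.57957316 -2.79001509]
board [0.00203725 0.11201598 0.19953179]
low4 d [0.01 0.   0.53] w [-0.03  0.05  0.  ]
press d [0.01 0.   0.73] w [-0.03  0.05  0.  ]
end d [ 0.01 -2.92  0.74] w [-0.03  0.05  0.  ]
pred side [[326.0, 280.0, 326.0, 278.0, 272.0, 303.0, 292.0], [154.0, 164.0, 140.0, 149.0, 152.0, 95.0, 97.0]]
side 0.77 272.5 324.29999999999995 99.55000000000001 163.25
top 0.85 223.1 262.9 126.85000000000001 194.95
shard 0.57 [326. 184.] [26.  4. 65.]
shard 0.49 [309. 188.] [-17.   4.  65.]
shard 0.43 [320. 174.] [30. 52. 65.]
```

Emit:
drive_tool:
  rows:
    - {"dx": 0.01, "dy": 0, "dz": 0.3, "wx": 0, "wy": 0.05, "wz": 0, "hand": 5}
    - {"dx": 0.01, "dy": 0, "dz": 0.5, "wx": 0, "wy": 0.05, "wz": 0, "hand": 5}
    - {"dx": 0.01, "dy": 0, "dz": 0.58, "wx": 0, "wy": 0.05, "wz": 0, "hand": 5}
    - {"dx": 0.01, "dy": 0, "dz": 0.64, "wx": 0, "wy": 0.05, "wz": 0, "hand": 5}
    - {"dx": 0.01, "dy": 0, "dz": 0.68, "wx": 0, "wy": 0.05, "wz": 0, "hand": 5}
    - {"dx": 0.01, "dy": 0, "dz": 0.68, "wx": 0, "wy": 0.05, "wz": 0, "hand": 5}
    - {"dx": 0.01, "dy": 0, "dz": 0.68, "wx": 0, "wy": 0.05, "wz": 0, "hand": 5}

```text
clock: 19.7
eef_pos: [0.621, 0.2313, 0.1686]
tool_rot: [0.077, 0.997, -0.002, -0.001]
ft_force: [-9.8, -5.3, 18.7]
grip_width: 0.0191
grasp_force: 64.8
```

Emit:
drive_tool:
  rows:
    - {"dx": 0, "dy": -0.05, "dz": 0.02, "wx": 0, "wy": 0, "wz": 0, "hand": 5}
    - {"dx": 0, "dy": -0.2, "dz": 0.02, "wx": 0, "wy": 0, "wz": 0, "hand": 5}
    - {"dx": 0, "dy": -0.35, "dz": 0.02, "wx": 0, "wy": 0, "wz": 0, "hand": 5}
    - {"dx": 0, "dy": -0.5, "dz": 0.02, "wx": 0, "wy": 0, "wz": 0, "hand": 5}
    - {"dx": 0, "dy": -0.65, "dz": 0.02, "wx": 0, "wy": 0, "wz": 0, "hand": 5}
    - {"dx": 0, "dy": -0.8, "dz": 0.02, "wx": 0, "wy": 0, "wz": 0, "hand": 5}

```text
clock: 20.3
eef_pos: [0.6198, 0.1969, 0.1687]
tool_rot: [0.076, 0.997, 0.004, 0.004]
ft_force: [2.4, 6.1, 14.1]
grip_width: 0.0191
grasp_force: 64.1
```

Run:
```python
from h import *
b=bot.get_obs();p=np.array(b['eef_pos']);print(p,'board',(BR.T@(p-BO)).round(4),b['ft_torque'],(BR.T@np.array(b['ft_force'])).round(1))
print(Ro.from_quat(b['tool_rot']).as_matrix().round(4))
bot.camera('side');bot.camera('top')
for n in('side','top'):
  for r in bot.look_for(n,'shard1')[:4]: print(n,round(r['score'],2),np.round(r['extent'][:2]), (BR.T@(atz(n,*r['extent'][:2],.065)-BO)*1e3).round())
```

```text
[0.61979538 0.19694548 0.16874379] board [0.0042 0.0766 0.1687] [ 2.07457259 -0.14088532 -0.27844328] [ 1.4  6.4 14.1]
[[-0.9884  0.1516  0.0096]
 [ 0.1516  0.9884  0.008 ]
 [-0.0083  0.0094 -0.9999]]
side 0.65 [305. 180.] [-15.  38.  65.]
side 0.64 [342. 190.] [ 48. -35.  65.]
side 0.42 [319. 176.] [23. 41. 65.]
side 0.41 [308. 189.] [-21.   1.  65.]
top 0.53 [283. 176.] [-11.  41.  65.]
top 0.51 [305. 161.] [29.  1. 65.]
top 0.42 [300. 185.] [-22.   1.  65.]
```

Emit:
drive_tool:
  rows:
    - {"dx": 0.04, "dy": -0.15, "dz": 0.05, "wx": 0, "wy": 0, "wz": 0, "hand": 5}
    - {"dx": 0.04, "dy": -0.3, "dz": 0.05, "wx": 0, "wy": 0, "wz": 0, "hand": 5}
    - {"dx": 0.04, "dy": -0.45, "dz": 0.05, "wx": 0, "wy": 0, "wz": 0, "hand": 5}
    - {"dx": 0.04, "dy": -0.6, "dz": 0.05, "wx": 0, "wy": 0, "wz": 0, "hand": 5}
    - {"dx": 0.04, "dy": -0.75, "dz": 0.05, "wx": 0, "wy": 0, "wz": 0, "hand": 5}
    - {"dx": 0.04, "dy": -0.9, "dz": 0.05, "wx": 0, "wy": 0, "wz": 0, "hand": 5}
    - {"dx": 0.04, "dy": -1.05, "dz": 0.05, "wx": 0, "wy": 0, "wz": 0, "hand": 5}
    - {"dx": 0.04, "dy": -1.2, "dz": 0.05, "wx": 0, "wy": 0, "wz": 0, "hand": 5}

```text
clock: 21.3
eef_pos: [0.6113, 0.139, 0.1688]
tool_rot: [0.076, 0.997, 0.006, 0.008]
ft_force: [6.0, 11.8, 21.4]
grip_width: 0.0195
grasp_force: 64.9
```

Run:
```python
from h import *
b=bot.get_obs();p=np.array(b['eef_pos']);print(p,'board',(BR.T@(p-BO)).round(4),(BR.T@np.array(b['ft_force'])).round(1))
print(Ro.from_quat(b['tool_rot']).as_matrix().round(4)[:,2])
bot.camera('side')
for n in('side',):
  for r in bot.look_for(n,'shard1')[:4]: print(n,round(r['score'],2),np.round(r['extent'][:2]), (BR.T@(atz(n,*r['extent'][:2],.065)-BO)*1e3).round())
```

```text
[0.6112858  0.13903777 0.16881785] board [0.0047 0.0181 0.1688] [ 4.1 12.6 21.4]
[ 0.0166  0.0106 -0.9998]
side 0.72 [479. 269.] [ 164. -356.   65.]
side 0.63 [332. 193.] [ 23. -38.  65.]
side 0.58 [327. 190.] [ 17. -22.  65.]
side 0.43 [309. 195.] [-28. -25.  65.]
```

Emit:
drive_tool:
  rows:
    - {"dx": 0.03, "dy": -0.15, "dz": 0.0, "wx": 0, "wy": 0, "wz": 0, "hand": 5}
    - {"dx": 0.03, "dy": -0.3, "dz": 0.0, "wx": 0, "wy": 0, "wz": 0, "hand": 5}
    - {"dx": 0.03, "dy": -0.45, "dz": 0.0, "wx": 0, "wy": 0, "wz": 0, "hand": 5}
    - {"dx": 0.03, "dy": -0.6, "dz": 0.0, "wx": 0, "wy": 0, "wz": 0, "hand": 5}
    - {"dx": 0.03, "dy": -0.75, "dz": 0.0, "wx": 0, "wy": 0, "wz": 0, "hand": 5}
    - {"dx": 0.03, "dy": -0.9, "dz": 0.0, "wx": 0, "wy": 0, "wz": 0, "hand": 5}
    - {"dx": 0.03, "dy": -1.0, "dz": 0.0, "wx": 0, "wy": 0, "wz": 0, "hand": 5}
    - {"dx": 0.03, "dy": -1.05, "dz": 0.0, "wx": 0, "wy": 0, "wz": 0, "hand": 5}
    - {"dx": 0.03, "dy": -1.05, "dz": 0.0, "wx": 0, "wy": 0, "wz": 0, "hand": 5}
    - {"dx": 0.03, "dy": -1.05, "dz": 0.0, "wx": 0, "wy": 0, "wz": 0, "hand": 5}

```text
clock: 22.4
eef_pos: [0.6015, 0.0863, 0.1686]
tool_rot: [0.076, 0.997, 0.004, 0.008]
ft_force: [3.6, 7.7, 19.8]
grip_width: 0.0197
grasp_force: 65.0
```

Run:
```python
from h import *
b=bot.get_obs();p=np.array(b['eef_pos']);print(p,'board',(BR.T@(p-BO)).round(4),(BR.T@np.array(b['ft_force'])).round(1))
for n in('side','top'):
  im=bot.camera(n)
  hsv=cv2.cvtColor(im,cv2.COLOR_RGB2HSV); m=((hsv[:,:,0]<8)&(hsv[:,:,1]>130)&(hsv[:,:,2]>100)).astype(np.uint8)
  k,_,st,ce=cv2.connectedComponentsWithStats(m)
  print('red',n,[(ce[i].round().tolist(),int(st[i,4])) for i in range(1,k) if st[i,4]>8])
  for r in bot.look_for(n,'shard1')[:5]: print(n,round(r['score'],2),np.round(r['extent']), (BR.T@(atz(n,*r['extent'][:2],.010)-BO)*1e3).round(),(BR.T@(atz(n,*r['extent'][:2],.065)-BO)*1e3).round())
cv2.imwrite('pics/s8.png',bot.camera('side')[:,:,::-1])
```

```text
[0.60150639 0.08626387 0.16858448] board [ 0.0031 -0.0356  0.1686] [ 2.4  8.1 19.8]
red side []
side 0.64 [340. 225.   7.  16.] [ 21. -85.  10.] [  -7. -149.   65.]
side 0.59 [316. 229.  16.  11.] [-33. -79.  10.] [ -56. -144.   65.]
side 0.57 [329. 229.  15.  15.] [ -6. -88.  10.] [ -31. -152.   65.]
side 0.41 [342. 190. 151. 140.] [83. 43. 10.] [ 48. -34.  65.]
red top []
top 0.35 [388. 118.  25.  58.] [ 167. -163.   10.] [ 148. -158.   65.]
```

Emit:
drive_tool:
  rows:
    - {"dx": 0, "dy": 0.1, "dz": -0.03, "wx": 0, "wy": 0, "wz": 0, "hand": 5}
    - {"dx": 0, "dy": 0.2, "dz": -0.05, "wx": 0, "wy": 0, "wz": 0, "hand": 5}
    - {"dx": 0, "dy": 0.28, "dz": -0.05, "wx": 0, "wy": 0, "wz": 0, "hand": 5}
    - {"dx": 0, "dy": 0.28, "dz": -0.06, "wx": 0, "wy": 0, "wz": 0, "hand": 5}
    - {"dx": 0, "dy": 0.28, "dz": -0.06, "wx": 0, "wy": 0, "wz": 0, "hand": 5}

```text
clock: 23.15
eef_pos: [0.6018, 0.094, 0.1686]
tool_rot: [0.077, 0.997, -0.003, 0.005]
ft_force: [3.7, -5.9, 13.6]
grip_width: 0.0193
grasp_force: 64.0
```

Run:
```python
from h import *
b=bot.get_obs();p=np.array(b['eef_pos']);print(p,'board',(BR.T@(p-BO)).round(4),(BR.T@np.array(b['ft_force'])).round(1))
a=bot.camera('side'); t=bot.camera('top')
n=cv2.resize(a[100:280,240:440],None,fx=3,fy=3)[:,:500]; m=cv2.resize(t[110:260,290:390],None,fx=3,fy=3)
o=np.zeros((540,800,3),np.uint8);o[:,:500]=n;o[:450,500:]=m
cv2.imwrite('pics/c9.png',np.clip(o[:,:,::-1]*1.5,0,255).astype(np.uint8))
```

```text
[0.60180057 0.09400895 0.16855105] board [ 0.0022 -0.0279  0.1686] [ 4.6 -5.3 13.6]
```

View pics/c9.png

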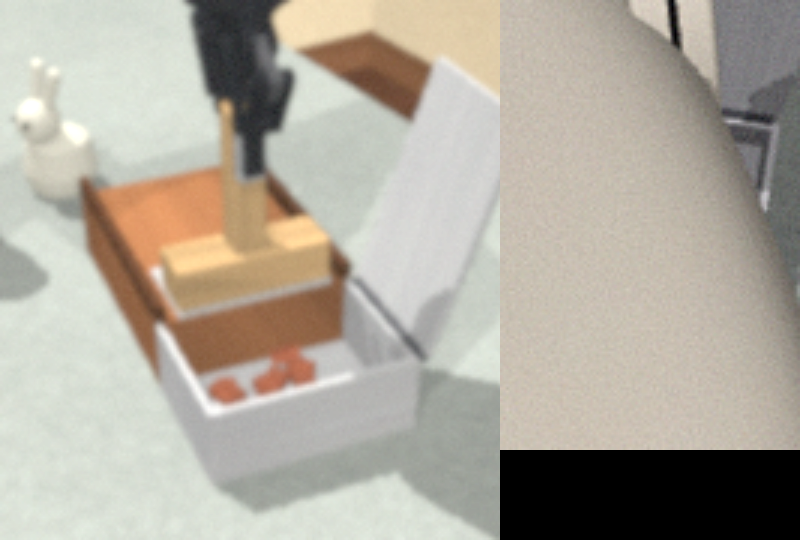

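The lid is fully open, the deck is clear and the shards lie in the box at about (320,228). The scraper stands flat at the deck's edge, so I'll release and lift away.

Emit:
drive_tool:
  rows:
    - {"dx": 0, "dy": -0.06, "dz": -0.03, "wx": 0, "wy": 0, "wz": 0, "hand": 5}
    - {"dx": 0, "dy": -0.06, "dz": -0.03, "wx": 0, "wy": 0, "wz": 0, "hand": 30}
    - {"dx": 0, "dy": -0.06, "dz": -0.03, "wx": 0, "wy": 0, "wz": 0, "hand": 70}
    - {"dx": 0, "dy": -0.06, "dz": -0.03, "wx": 0, "wy": 0, "wz": 0, "hand": 70}
    - {"dx": 0, "dy": -0.06, "dz": -0.03, "wx": 0, "wy": 0, "wz": 0, "hand": 70}
    - {"dx": 0, "dy": -0.06, "dz": -0.03, "wx": 0, "wy": 0, "wz": 0, "hand": 70}
    - {"dx": 0, "dy": -0.06, "dz": -0.5, "wx": 0, "wy": 0, "wz": 0, "hand": 70}
    - {"dx": 0, "dy": -0.06, "dz": -1.2, "wx": 0, "wy": 0, "wz": 0, "hand": 70}
    - {"dx": 0, "dy": -0.06, "dz": -2, "wx": 0, "wy": 0, "wz": 0, "hand": 70}
    - {"dx": 0, "dy": -0.06, "dz": -2.8, "wx": 0, "wy": 0, "wz": 0, "hand": 70}
    - {"dx": 0, "dy": 0.5, "dz": -3.2, "wx": 0, "wy": 0, "wz": 0, "hand": 70}
    - {"dx": 2, "dy": 1.0, "dz": -3.2, "wx": 0, "wy": 0, "wz": 0, "hand": 70}
    - {"dx": 3, "dy": 2, "dz": -3.2, "wx": 0, "wy": 0, "wz": 0, "hand": 70}
    - {"dx": 4, "dy": 3, "dz": -3.2, "wx": 0, "wy": 0, "wz": 0, "hand": 70}
    - {"dx": 4, "dy": 4, "dz": -3.2, "wx": 0, "wy": 0, "wz": 0, "hand": 70}
    - {"dx": 4, "dy": 5, "dz": -3.2, "wx": 0, "wy": 0, "wz": 0, "hand": 70}
    - {"dx": 4, "dy": 5, "dz": -3.2, "wx": 0, "wy": 0, "wz": 0, "hand": 70}
    - {"dx": 4, "dy": 5, "dz": -3.2, "wx": 0, "wy": 0, "wz": 0, "hand": 70}

```text
clock: 25.05
eef_pos: [0.4367, 0.3778, 0.3232]
tool_rot: [0.074, 0.997, -0.001, -0.001]
ft_force: [0.1, -0.9, 0.4]
grip_width: 0.07
grasp_force: 0.0
```

Run:
```python
from h import *
b=bot.get_obs();print(b['eef_pos'],b['ft_force'])
for n in('side','top'):
  bot.camera(n)
  for t in('shard1','scraper','lid','rabbit1','jar'):
   for r in bot.look_for(n,t)[:5]: print(n,t,round(r['score'],2),np.round(r['extent']).tolist(), (BR.T@(atz(n,*r['extent'][:2],.010)-BO)*1e3).round().tolist() if t=='shard1' else '')
P=[B(2+x,-30+y,60+z) for x,y,z in((60,-20,0),(-60,-20,0),(60,-20,39),(-60,46,0),(14,0,150),(-14,0,150))]
for n in('side','top'):
  q=np.array([proj(n,p) for p in P]);print('pred',n,((q.min(0)+q.max(0))/2).round(),np.ptp(q,0).round())
```

```text
[0.43671118 0.3778402  0.32321828] [ 0.12480848 -0.92955337  0.3845103 ]
side shard1 0.66 [339.0, 224.0, 4.0, 14.0] [21.0, -82.0, 10.0]
side shard1 0.64 [316.0, 228.0, 15.0, 10.0] [-31.0, -74.0, 10.0]
side shard1 0.54 [328.0, 229.0, 9.0, 10.0] [-7.0, -88.0, 10.0]
side shard1 0.4 [337.0, 218.0, 6.0, 4.0] [25.0, -60.0, 10.0]
side scraper 0.67 [319.0, 169.0, 60.0, 72.0] 
side scraper 0.58 [224.0, 162.0, 31.0, 53.0] 
side lid 0.8 [387.0, 169.0, 54.0, 97.0] 
side rabbit1 0.92 [259.0, 144.0, 26.0, 45.0] 
side rabbit1 0.58 [478.0, 270.0, 43.0, 62.0] 
side rabbit1 0.58 [342.0, 191.0, 150.0, 141.0] 
side jar 0.93 [224.0, 162.0, 30.0, 54.0] 
top shard1 0.67 [312.0, 175.0, 40.0, 64.0] [11.0, -14.0, 10.0]
top shard1 0.66 [344.0, 174.0, 12.0, 15.0] [24.0, -84.0, 10.0]
top shard1 0.6 [338.0, 202.0, 13.0, 11.0] [-40.0, -82.0, 10.0]
top shard1 0.59 [331.0, 179.0, 7.0, 12.0] [9.0, -58.0, 10.0]
top shard1 0.48 [343.0, 185.0, 14.0, 12.0] [1.0, -87.0, 10.0]
top scraper 0.89 [314.0, 178.0, 42.0, 64.0] 
top scraper 0.47 [311.0, 153.0, 179.0, 147.0] 
top lid 0.82 [369.0, 116.0, 71.0, 69.0] 
top rabbit1 0.98 [481.0, 123.0, 44.0, 36.0] 
top rabbit1 0.94 [166.0, 186.0, 44.0, 34.0] 
top jar 0.78 [187.0, 243.0, 54.0, 36.0] 
pred side [321. 169.] [60. 74.]
pred top [311. 176.] [41. 60.]
```

All four shards are in the box, the scraper stands upright where predicted, the lid is open, and the rabbits and jar haven't moved.

```bash
python3 -c "
from workcell import bot
print(bot.job_done())"
```

```text
the job is handed in; nothing more can be done
None
```

The job is handed in at about 25 s of the 72 s allowed: all four shards are in the box, the lid is fully open, the scraper stands upright and free on the board, and the rabbits and jar haven't moved.

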